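# Zero the bench gauge with its setting block

## Robot

A 6-joint arm with a two-finger parallel gripper is mounted at the origin on a cart in front of the work surface, level with it; the furniture and walls round the work are solid. World frame = base frame: x ahead of the robot, y to its left, z up, the work surface at z = 0. Lengths are in mm, angles in rad, forces in N, time in s.
With the tool pointing down it reaches from about 350 to 775 mm from the base axis. Payload 7.3 kg.
Tool frame: the origin (TCP) lies midway between the tips of the shut fingers; the grasp point (between the pads) lies 19 mm behind it; z points along the fingers, y is the line along which they close (so a half turn about z gives the same grasp; the last joint's range is limited). The gripper opens to 92 mm and grips with 3 to 60 N. Pads are 19 mm wide; open, the fingers measure 130 mm over their backs; the gripper's body (75 mm by 190 mm) begins 47 mm behind the grasp point.
Start: joints at [1.055, 0.342, 1.524, -0, 1.275, -0.146], TCP at [189.737, 489.535, 226.741] pointing down, gripper open.
Joint ranges: [-2.53, 2.53], [-0.77, 2.02], [0.04, 2.7], [-1, 4.14], [0.28, 2.66], [-3.11, 3.11]. Speed limits (rad/s): [2.57, 2.57, 3.14, 3.14, 3.14, 3.14].

## Interface

Orientations are given as [roll, pitch, yaw] about the fixed x, y, z axes, in that order (R = Rz(yaw) Ry(pitch) Rx(roll)).
In Python, from plant import bot gives the robot as it stands. The module is installed in compiled form; this text tells all that it offers.
- The arm moves only by the shell command python3 -m crank 'ROWS' [OPENING]. ROWS is JSON, a list of rows, each a list of 6 numbers: the shift along the tool's x, y, z in m, then the turn, a rotation vector about the tool's x, y, z in rad. In form: [[dx, dy, dz, wx, wy, wz], ...]. A call has 1 to 5 rows; each row shifts and turns the commanded pose from where the row before left it, along the tool's axes as they then stand; what a row does not reach is not made up. A row lasts 1/8 s, in which the tool goes at most 62.5 mm and 10.7 degrees, less where a joint would pass 70% of its speed; a pose out of reach is approached as far as the arm can. A call is refused whole if a number of a shift passes 0.0625 or a number of a turn 0.188, either way. A call with a gripper value outside its range is refused whole. OPENING is the opening in per cent of the stroke, from 0 (shut) to 100 (fully open), set as the call begins (- or left out, the last holds). The fingers move at their own pace and stop on an object; the grip force is fixed at half the most. Time passes only in rows, so rows that do not move let the fingers close. It gives the time, the measured TCP pose, the force, the opening and the grip force at its end, in the units of the state.
- bot.get_obs(): the state, without advancing time (a new reading comes with each control period).
- bot.capture(name): name is "side" or "top" or "wrist"; returns a dict with "color" (384x512x3 uint8, blue, green, red), "fov_y" (degrees; the focal length in pixels is half the picture's height over the tangent of half this angle, whatever the lens; pixels are square), "cx", "cy" (the principal point, pixels), "extrinsics" (4x4, takes a point from world to camera coordinates); the wrist camera has in their place "tool_from_camera" (4x4, takes a point from camera to tool coordinates, whose origin is the TCP and whose axes are the flange's). Camera axes: x right, y up, looking along -z (the intrinsics and any distortion apply to the point x, -y, -z); pixel columns grow to the right and rows downward; lengths in mm; the calibration is good to about 2 mm. The wrist camera is an equidistant fisheye: a pixel r from the principal point sees the ray r / f radians off the axis. A picture is of the moment at which its call begins: read the wrist's pose just before it. There is no depth.
- bot.close_job(): hands the job in; it is judged then, once.
The state is a dict: "time": time; "joint_positions": joint angles; "dq": joint speeds; "tau": joint torques, N m; "tool_pos": TCP position; "tcp_rot": TCP orientation; "contact_force": force on the tool from outside, world axes, zero at the start; "moment": the same for the moment, N m; "grip_width": finger opening in mm; "finger_force": force on a finger pad.
Only numpy, scipy, OpenCV 4.12 (cv2) and the standard library are available. Lean on these libraries where they do the work, as an engineer would, in place of code of your own. Each camera call takes 0.05 s, during which the arm holds its last target. There are 200 camera calls.

## Task

Zero the bench gauge: lift the plain rectangular setting block (not the stepped one) out of the wooden rack by its black handle and lay it flat on the gauge's bed with one long side against the long fence, clear of the sprung plunger; then slide it along the fence, so that it meets the plunger only squarely end-on, until its end is flush on the end stop and the plunger is pushed right in. Finish while still holding it there, gripped by the handle and pressed firmly against the fence and the end stop at once, so that a colleague can set the dial; leave the stepped block in the rack and everything else where it is.

Things in the scene. Friction and masses are not known exactly. Their poses are not given: they have to be found in the camera images.
- zero_block: plain setting block: steel, 56 mm (its x) by 40 (y) by 24 high, 0.3 to 0.5 kg, same at both ends. A black handle stands on the middle of its top: 14 mm along x, 32 along y, 28 high, ending 52 mm over the underside; grip it across the 14 mm. Origin: centre of the underside. It starts in either pocket of the rack, its underside 12 mm above the worktop.
- step_block: stepped setting block, to be left alone: the same steel and handle, 56 x 40 mm, but the last 18 mm at its +x end are only 11 mm high and its handle stands 9 mm towards -x of the middle. Origin: centre of the underside. It stands in the other pocket.
- block_rack: fixed light wooden rack, 112 mm (x) by 80 mm (y) by 18 mm high, with two pockets 6 mm deep, 52 mm apart along its x, in which the blocks stand side by side, their long sides across it (along its y). Origin: centre of the underside.
- gauge: the bench gauge, fixed: a grey base 176 mm (its x) by 92 mm (its y) with a ground steel bed whose top is 14 mm above the worktop. Its x axis points along the fence towards the end stop, behind which a 41 mm dial lies face up; the dial reaches no higher than 37 mm above the worktop. Origin: centre of the underside.
- gauge_corner (a point): the inner corner of the bed, at bed height (14 mm above the worktop), where the plane of the fence's face meets the plane of the end stop's face; axes as the gauge: x along the fence towards the end stop, y away from the fence over the bed, z up. A block pressed fully home has its origin 28 mm back along -x and 20 mm along +y from here.
- fence: steel fence along the bed, rigid, 94 mm long and 16 mm high above the bed, ending 4 mm short of the end stop (relief for the block's edge). The bed in front of it is 86 mm wide and runs 98 mm back from the end stop. Origin: the end nearest the end stop, at the foot of the face that the block touches.
- end_stop: rigid steel cross piece at the end of the bed, 54 mm wide and 20 mm high above the bed, square to the fence. Origin: middle of its face at bed height, 20 mm from the fence's face.
- plunger_tip (a point): round tip of the dial's sprung plunger, 6 mm thick, coming out of the end stop 12 mm above the bed and 20 mm from the fence; it stands 3 mm proud towards the block.
- plunger (a joint): how far the plunger is pushed in, m: 0 = free, 0.003 = its tip flush with the end stop's face. The spring pushes back with 1.2 N at first and 1.8 N when flush.
- loupe: bystander: stand loupe, black top on a clear foot, 43 mm across and 50 mm high, between rack and splicer; origin: centre of its underside
- glue_stick: bystander: glue stick standing upright, 24 mm across, 97 mm high, behind the gauge; origin: centre of its underside
- tissue_packet: bystander: flat packet, 42 x 92 x 22 mm, to the right of the gauge; origin: centre of its underside
There are look-alikes about, which are no part of the job. What is shaped like the zero_block but purple is not meant.

How it is judged (in metres and radians):
On the way, in this order (a step that is already met when the one before it is completed fails the run):
1. the plain setting block has been lifted clear of the rack, 30 mm or more (height (world z) of zero_block above 0.042 m), for 0.2 s.
2. the plain block lies flat on the bed with its long side against the fence (within 2 mm), 7 mm or more short of home, and the plunger is still free (z of zero_block in the frame of gauge_corner between -0.002 and 0.002 m and y of zero_block in the frame of gauge_corner between 0.0175 and 0.022 m and x of zero_block in the frame of gauge_corner between -0.09 and -0.035 m and angle between the x axis of zero_block and the x axis of gauge, either way round below 0.05 rad and value of joint plunger below 0.0004 m), for 0.2 s.
At the end, for the whole second after the job is handed in: The plain block is gripped and pressed with over 1.5 N against both fence and end stop, at rest, flat on the bed (2 mm), square to the stops (2 degrees), within 1.5 mm of home, with the plunger in at least 2.2 of 3 mm; the stepped block is in its pocket (contact force between zero_block and fence above 1.5 N and contact force between zero_block and end_stop above 1.5 N and contact force between the fingers and zero_block above 3 N and value of joint plunger above 0.0022 m and z of zero_block in the frame of gauge_corner between -0.002 and 0.002 m and x of zero_block in the frame of gauge_corner between -0.0295 and -0.0255 m and y of zero_block in the frame of gauge_corner between 0.0175 and 0.0215 m and angle between the x axis of zero_block and the x axis of gauge, either way round below 0.035 rad and angle between zero_block's own z axis and vertical below 0.05 rad and linear speed of zero_block below 0.01 m/s and distance of step_block from where it was at the start of the episode below 0.01 m); the arm keeps its last pose, push and grip.
It fails at once if the plunger is pushed while the block is not flat on the bed along the fence (more than 4 mm off the fence, or raised 4 mm, or 4 degrees askew) (value of joint plunger above 0.0006 m and (y of zero_block in the frame of gauge_corner above 0.024 m or z of zero_block in the frame of gauge_corner above 0.004 m or angle between the x axis of zero_block and the x axis of gauge, either way round above 0.07 rad)).
It fails at once if the stepped block is moved out of its place (20 mm) (distance of step_block from where it was at the start of the episode above 0.02 m).
It fails at once if the loupe, glue stick or packet is pushed 30 mm or more (distance of any of loupe, glue_stick, tissue_packet from where it was at the start of the episode above 0.03 m).
It also fails if it takes over 42 s, if anything falls off the work surface, if the arm or the gripper's body presses on something with over 40 N, if the wrist force passes 120 N, or if a joint passes its speed limit or range.

## Working session

There is one attempt and no reset: what is moved stays moved. The work goes in short steps, Python scripts to look and compute and a shell command to move; the robot and the scene stay as the last step left them, time stands still between calls to the robot, and variables do not carry over. Pictures are saved under pics/ and viewed, at most 10 in all, crops included, and the job is handed in when it is done.

```bash
mkdir -p pics; python3 - <<'E'
from plant import bot
import cv2,pickle
o=bot.get_obs();print({k:o[k] for k in('time','tool_pos','tcp_rot','grip_width','contact_force')})
d={}
for n in('top','side','wrist'):
    c=bot.capture(n);d[n]=c;cv2.imwrite(f'pics/{n}0.png',c['color']);print(n,{k:v for k,v in c.items() if k!='color'})
d['obs']=o;pickle.dump(d,open('c0.pkl','wb'))
E
```

```text
{'time': 0.0, 'tool_pos': array([189.54229956, 489.15235911, 226.04355821]), 'tcp_rot': array([-3.14006484e+00, -2.23059533e-04,  2.77176971e+00]), 'grip_width': 92.12126301668155, 'contact_force': array([ 0.26929013,  0.53480381, -1.48377167])}
top {'fov_y': 55.61160671303559, 'cx': 256.2833525362047, 'cy': 193.64203930393006, 'extrinsics': array([[ 6.96509217e-03, -9.99956170e-01, -6.25663626e-03,
        -3.40336573e+02],
       [ 9.82101436e-01,  5.66275312e-03,  1.88267634e-01,
        -5.94983023e+02],
       [-1.88223952e-01, -7.45595288e-03,  9.82097832e-01,
        -8.35587694e+02],
       [ 0.00000000e+00,  0.00000000e+00,  0.00000000e+00,
         1.00000000e+00]])}
side {'fov_y': 50.72194811681306, 'cx': 258.65540038744615, 'cy': 188.49095985465237, 'extrinsics': array([[ 9.04810965e-01, -4.24985368e-01,  2.65434554e-02,
        -7.10968324e+02],
       [ 1.36956405e-01,  3.49476253e-01,  9.26881488e-01,
        -4.66219427e+00],
       [-4.03187377e-01, -8.35017237e-01,  3.74414414e-01,
        -9.49671254e+02],
       [ 0.00000000e+00,  0.00000000e+00,  0.00000000e+00,
         1.00000000e+00]])}
wrist {'fov_y': 65.70646984690485, 'cx': 253.10232677645806, 'cy': 192.41353951725407, 'tool_from_camera': array([[ 6.44987295e-04,  9.55084867e-01,  2.96331708e-01,
         8.20239326e+01],
       [ 9.99999718e-01, -5.01794172e-04, -5.59275600e-04,
        -4.52932080e-02],
       [-3.85458138e-04,  2.96331985e-01, -9.55084921e-01,
        -1.57729213e+02],
       [ 0.00000000e+00,  0.00000000e+00,  0.00000000e+00,
         1.00000000e+00]])}
```

View pics/top0.png

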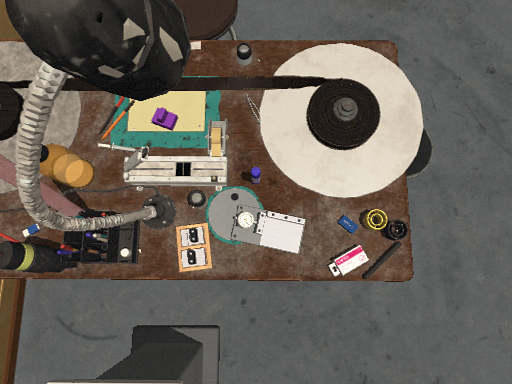

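View pics/side0.png

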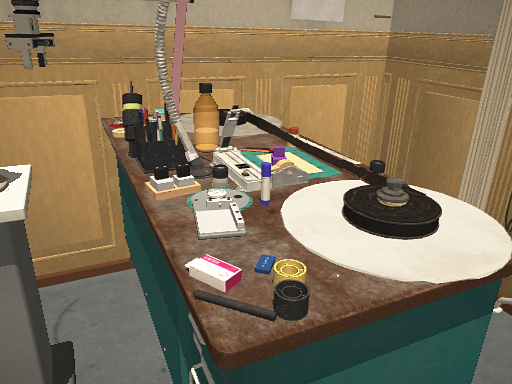

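Top view: the rack is at about (194,247) with two blocks at (193,236) and (193,259). The gauge is at about (270,228) with its dial at (245,219). The purple look-alike is at (165,118). I'll enlarge the rack and gauge to tell the two blocks apart.

```bash
python3 - <<'E'
import cv2,numpy as np
t=cv2.imread('pics/top0.png')[180:280,170:310];s=cv2.imread('pics/side0.png')[155:245,140:260]
a=cv2.resize(t,(770,550),interpolation=cv2.INTER_CUBIC)
cv2.imwrite('pics/crop_t.png',a);cv2.imwrite('pics/crop_s.png',cv2.resize(s,(780,585),interpolation=cv2.INTER_CUBIC))
E
```

```text
(no output)
```

View pics/crop_t.png

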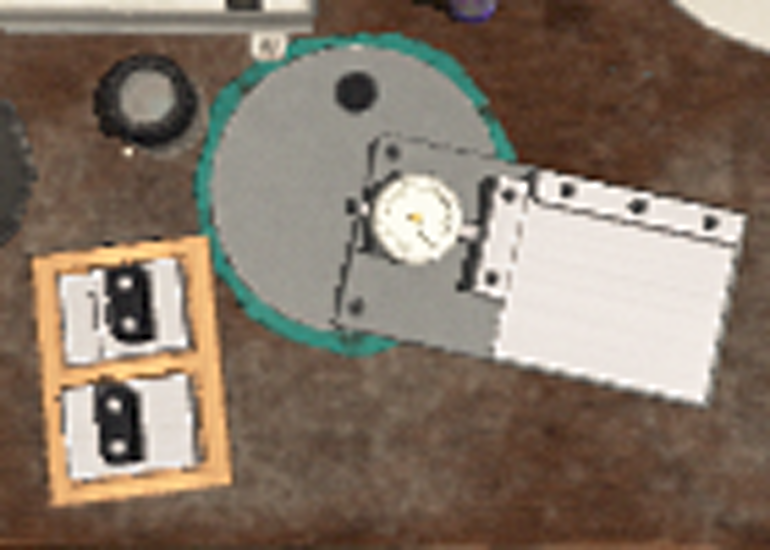

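View pics/crop_s.png

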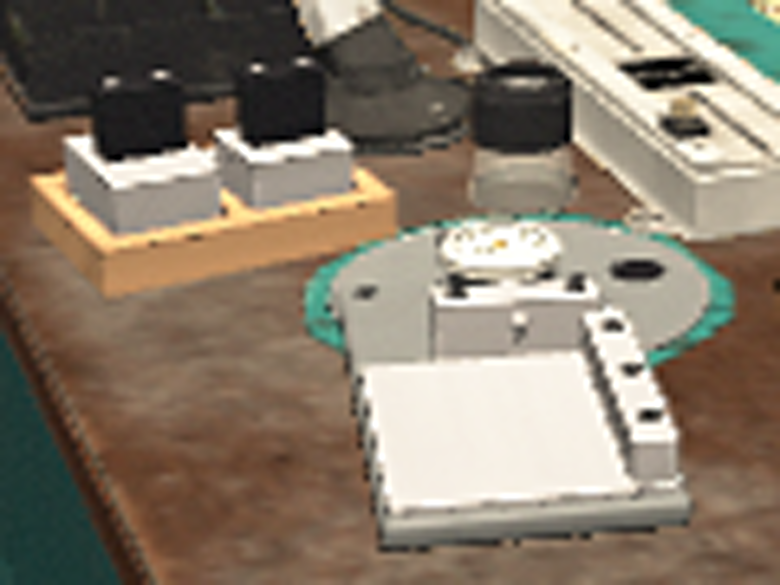

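Candidates: in the far pocket at (193,236) the block shows a step line at its +y end and a handle shifted away from it, so it is the stepped one. In the near pocket at (191,258) the block has an unbroken top and a centred handle, so it is the plain one. The purple piece at (165,118) is excluded. I'll get rough positions now and confirm later with the wrist camera.

```bash
cat > h.py <<'E'
import numpy as np,pickle,cv2
from scipy.spatial.transform import Rotation as R
def ray(c,p,obs=None):
    p=np.asarray(p,float);f=192/np.tan(np.radians(c['fov_y'])/2)
    u=p[0]-c['cx'];v=p[1]-c['cy']
    if 'extrinsics' in c:
        E=np.array(c['extrinsics']);d=np.array([u/f,-v/f,-1]);Rm=E[:3,:3];o=-Rm.T@E[:3,3];d=Rm.T@d
    else:
        r=np.hypot(u,v);th=r/f;s=np.sin(th)/max(r,1e-9);d=np.array([u*s,-v*s,-np.cos(th)])
        T=np.array(c['tool_from_camera']);Rt=R.from_euler('xyz',obs['tcp_rot']).as_matrix()
        o=Rt@T[:3,3]+obs['tool_pos'];d=Rt@(T[:3,:3]@d)
    return o,d/np.linalg.norm(d)
def onz(c,p,z,obs=None):
    o,d=ray(c,p,obs);return o+d*(z-o[2])/d[2]
def proj(c,P,obs=None):
    f=192/np.tan(np.radians(c['fov_y'])/2)
    if 'extrinsics' in c: q=np.array(c['extrinsics'])[:3]@np.append(P,1);return np.array([c['cx']-f*q[0]/q[2],c['cy']+f*q[1]/q[2]])
    T=np.array(c['tool_from_camera']);Rt=R.from_euler('xyz',obs['tcp_rot']).as_matrix()
    q=T[:3,:3].T@(Rt.T@(np.asarray(P)-obs['tool_pos'])-T[:3,3]);r=np.hypot(q[0],q[1]);th=np.arctan2(r,-q[2])
    return np.array([c['cx']+f*th*q[0]/r,c['cy']-f*th*q[1]/r])
def snap(name,f):
    from plant import bot
    o=bot.get_obs();c=bot.capture(name);pickle.dump((o,c),open(f+'.pkl','wb'));cv2.imwrite(f'pics/{f}.png',c['color']);return o,c
E
python3 - <<'E'
from h import *
d=pickle.load(open('c0.pkl','rb'));c=d['top']
k=lambda x,y:((x+.5)/5.5-.5+170,(y+.5)/5.5-.5+180)
for n,p,z in[('rackTL',(33,260),18),('rackTR',(208,238),18),('rackBR',(230,485),18),('rackBL',(52,505),18),('near handle',(119,422),64),('far handle',(130,305),64),('fence inner far',(733,243),30),('fence inner near',(535,203),30),('bed BL',(495,357),14),('bed BR',(708,403),14)]:
    print(n,onz(c,k(*p),z).round(1))
E
```

```text
rackTL [ 518.2 -134.2   18. ]
rackTR [ 528.8 -213.8   18. ]
rackBR [ 418.1 -227.2   18. ]
rackBL [ 408.8 -148.    18. ]
near handle [ 444.7 -184.9   64. ]
far handle [ 494.5 -187.6   64. ]
fence inner far [ 526.7 -452.3   30. ]
fence inner near [ 544.3 -363.1   30. ]
bed BL [ 475.9 -345.4   14. ]
bed BR [ 455.9 -441.7   14. ]
```

```bash
python3 - <<'E'
from h import *
d=pickle.load(open('c0.pkl','rb'));c=d['top'];s=d['side']
S=np.array([(188,155),(175,130),(165,100),(160,70),(157,45),(160,20),(167,0)],float)
from scipy.interpolate import interp1d
fx=interp1d(S[:,1],S[:,0],fill_value='extrapolate')
for p in[(140,216),(120,220),(100,222),(80,222),(60,218),(45,208),(36,185),(35,150),(40,110),(47,80)]:
    b=[]
    for z in range(0,600,10):
        P=onz(c,p,z);q=proj(s,P);b.append((abs(q[0]-fx(q[1])) if 0<=q[1]<160 else 999,z,P.round(),q.round()))
    b.sort(key=lambda t:t[0]);print(p,b[0],b[1][1])
# black bottle cap top view vs side
for p in[(70,257),(15,255),(85,225)]:
    for z in(50,100,150,200): print(p,z,onz(c,p,z).round(),proj(s,onz(c,p,z)).round())
E
```

```text
(140, 216) (np.float64(0.6465983568627109), 50, array([541., -53.,  50.]), array([186., 153.])) 60
(120, 220) (np.float64(0.3735207778342726), 100, array([525., -24., 100.]), array([177., 133.])) 420
(100, 222) (np.float64(0.2952052209066096), 140, array([516.,   4., 140.]), array([170., 116.])) 150
(80, 222) (np.float64(0.3364246454367219), 390, array([488., -76., 390.]), array([161.,  17.])) 170
(60, 218) (np.float64(0.18176008254727094), 170, array([521.,  76., 170.]), array([165., 101.])) 180
(45, 208) (np.float64(0.3065503985307032), 110, array([550., 146., 110.]), array([171., 116.])) 100
(36, 185) (np.float64(7.159803107537925), 0, array([628., 242.,  -0.]), array([188., 141.])) 10
(35, 150) (np.float64(27.961409168620065), 430, array([587., -21., 430.]), array([195.,   1.])) 420
(40, 110) (np.float64(51.64345491391444), 430, array([649., -21., 430.]), array([218.,   2.])) 420
(47, 80) (np.float64(70.02255772436598), 430, array([697., -25., 430.]), array([236.,   3.])) 420
(70, 257) 50 [441. 108.  50.] [138. 141.]
(70, 257) 100 [441.  82. 100.] [138. 127.]
(70, 257) 150 [440.  57. 150.] [138. 111.]
(70, 257) 200 [439.  31. 200.] [138.  94.]
(15, 255) 50 [445. 240.  50.] [132. 131.]
(15, 255) 100 [444. 207. 100.] [132. 118.]
(15, 255) 150 [443. 174. 150.] [132. 103.]
(15, 255) 200 [443. 141. 200.] [132.  88.]
(85, 225) 50 [518.  79.  50.] [166. 141.]
(85, 225) 100 [513.  55. 100.] [166. 127.]
(85, 225) 150 [508.  31. 150.] [165. 111.]
(85, 225) 200 [503.   7. 200.] [164.  94.]
```

```bash
python3 - <<'E'
import cv2
t=cv2.imread('pics/top0.png')[0:290,0:210];s=cv2.imread('pics/side0.png')[0:200,90:250]
import numpy as np
a=cv2.resize(t,(420,580));b=cv2.resize(s,(380,475))
o=np.zeros((580,800,3),np.uint8);o[:,:420]=a;o[:475,420:]=b;cv2.imwrite('pics/lamp.png',o)
E
```

```text
(no output)
```

View pics/lamp.png

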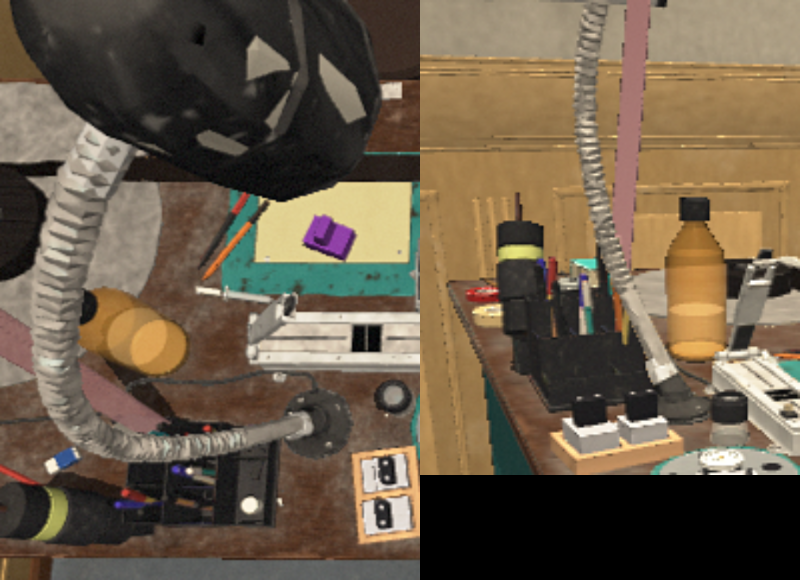

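The lamp neck, at about x ≥ 480 mm and y from -80 to +50 mm, and the pen bin lie between the arm and the rack. I'll cross in front of them, at x about 375 mm and raised.

```bash
python3 -m crank '[[-0.043,-0.035,-0.03,0,0,-0.185],[-0.036,-0.042,-0.03,0,0,-0.185],[-0.028,-0.048,0,0,0,0],[-0.028,-0.048,0,0,0,0],[-0.028,-0.048,0,0,0,0]]' 100
python3 -m crank '[[-0.008,-0.05,0,0,0,0],[-0.008,-0.05,0,0,0,0],[-0.008,-0.05,0,0,0,0],[-0.008,-0.05,0,0,0,0],[-0.008,-0.05,0,0,0,0]]'
```

```text
time: 0.78
tool_pos: [324.5, 251.3, 283.9]
tcp_rot: [3.141, 0.0, 3.127]
contact_force: [0.3, 1.0, -0.3]
grip_width: 91.7
finger_force: 0.0
time: 1.4
tool_pos: [360.0, 0.7, 283.9]
tcp_rot: [3.141, 0.0, 3.126]
contact_force: [0.5, 0.3, 0.0]
grip_width: 91.6
finger_force: 0.0
```

```bash
python3 -m crank '[[-0.005,-0.053,0,0,0,0],[-0.01,-0.053,0,0,0,0],[-0.015,-0.053,0.01,0,0,0],[-0.025,-0.053,0.02,0,0,0],[-0.025,-0.05,0.02,0,0,0]]'
python3 -m crank '[[0,0,0,0,0,0],[0,0,0,0,0,0]]'
python3 - <<'E'
from h import *
o,c=snap('wrist','w1');print(o['tool_pos'],o['tcp_rot'],o['contact_force'])
cv2.imwrite('pics/w1b.png',cv2.resize(c['color'],(800,600),interpolation=cv2.INTER_CUBIC))
E
```

```text
time: 2.02
tool_pos: [436.5, -262.9, 233.2]
tcp_rot: [-3.142, 0.001, 3.125]
contact_force: [0.5, -0.4, 1.2]
grip_width: 91.8
finger_force: 0.0
time: 2.28
tool_pos: [435.7, -260.4, 233.4]
tcp_rot: [3.14, -0.001, 3.126]
contact_force: [1.0, 0.5, -0.3]
grip_width: 91.7
finger_force: 0.0
[ 435.73609958 -260.44082537  233.43459462] [ 3.14034182e+00 -1.04805650e-03  3.12576926e+00] [ 0.96666846  0.53138586 -0.30345588]
```

View pics/w1b.png

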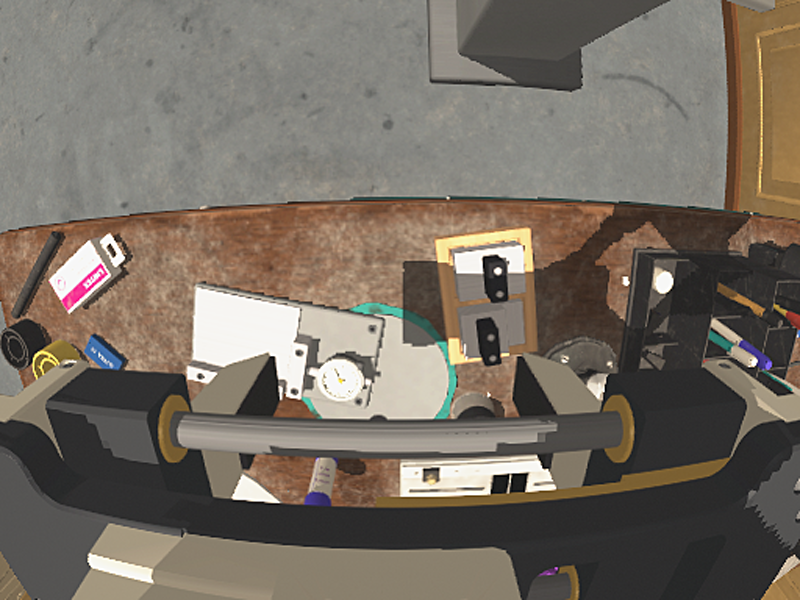

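The wrist view shows two blocks in the rack. The near-side one at (490,262) has a plain top. The far one at (487,325) is partly shaded, with its step towards the right. The fence is hidden by a finger, so I'll move out for a clear view of the gauge.

```bash
python3 -m crank '[[-0.05,-0.02,0,0,0,0],[-0.05,-0.02,0,0,0,0],[-0.01,0,0,0,0,0],[0,0,0,0,0,0],[0,0,0,0,0,0]]'
python3 - <<'E'
from h import *
o,c=snap('wrist','w2');print(o['tool_pos'],o['tcp_rot'],o['time'])
cv2.imwrite('pics/w2b.png',cv2.resize(c['color'][100:310,110:390],(800,600),interpolation=cv2.INTER_CUBIC))
E
```

```text
time: 2.95
tool_pos: [544.6, -301.7, 234.7]
tcp_rot: [-3.141, 0.0, 3.127]
contact_force: [-0.5, 0.2, 0.6]
grip_width: 91.6
finger_force: 0.0
[ 544.56495097 -301.68803959  234.73868474] [-3.14135648e+00  2.35819983e-04  3.12664993e+00] 2.95
```

View pics/w2b.png

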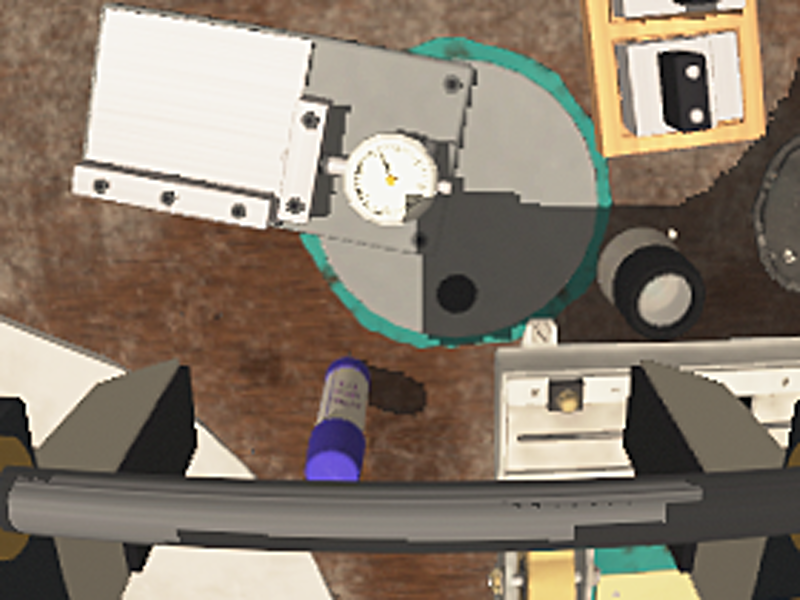

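Gauge in the crop: the bed's free edge runs (108,5)–(310,40), its open end (108,5)–(88,160), the end stop's face edge (303,97)–(280,220), and the fence along (80,162)–(275,200). I'll fit these edges numerically, along with the rack edges in w1.

```bash
cat >> h.py <<'E'
def edge(oc,p,q,z,h=5,sgn=0,n=40):
    "strongest straight edge near p-q (native px) -> world line point,dir on plane z"
    o,c=oc;g=cv2.GaussianBlur(c['color'],(0,0),.7).astype(np.float32).mean(2)
    p,q=np.array(p,float),np.array(q,float);d=(q-p)/np.linalg.norm(q-p);m=np.array([-d[1],d[0]])
    s=np.arange(-h,h+.01,.25);W=[]
    for t in np.linspace(.08,.92,n):
        a=p+t*(q-p);X=a+s[:,None]*m
        v=cv2.remap(g,X[:,0].astype(np.float32).reshape(1,-1),X[:,1].astype(np.float32).reshape(1,-1),cv2.INTER_LINEAR)[0]
        e=np.gradient(v);e=abs(e) if sgn==0 else sgn*e
        W.append(onz(c,X[e.argmax()],z,o)[:2])
    W=np.array(W,np.float32);vx,vy,x,y=cv2.fitLine(W,cv2.DIST_WELSCH,0,.01,.001).ravel()
    r=(W-[x,y])@[-vy,vx];return np.array([x,y]),np.array([vx,vy]),np.median(abs(r))
E
python3 - <<'E'
from h import *
w1=pickle.load(open('w1.pkl','rb'));w2=pickle.load(open('w2.pkl','rb'))
k2=lambda x,y:(x/2.857+110,y/2.857+100);k1=lambda x,y:(x*.64,y*.64)
def show(n,r):print(n,r[0].round(1),'ang %.4f res %.2f'%(np.arctan2(r[1][1],r[1][0])%np.pi,r[2]))
L={}
for n,a,b,z in[('bed free',(108,5),(310,40),14),('bed end',(107,8),(88,160),14),('fence foot',(88,161),(268,199),14),('fence top',(80,165),(265,202),30),('fence back',(75,190),(268,228),30),('stop face',(304,97),(279,220),34)]:
    L[n]=edge(w2,k2(*a),k2(*b),z,4);show(n,L[n])
c0=(437,240),(530,229),(537,352),(455,365)
for n,i in(('near',0),('right+y',1),('far',2),('left-y',3)):
    L[n]=edge(w1,k1(*c0[i]),k1(*c0[(i+1)%4]),18,4);show('rack '+n,L[n])
def X(a,b):
    a,b=L[a],L[b];t=np.linalg.solve(np.c_[a[1],-b[1]],b[0]-a[0]);return a[0]+t[0]*a[1]
C=[X('near','right+y'),X('right+y','far'),X('far','left-y'),X('left-y','near')];print('rack',np.round(C,1),np.mean(C,0))
print('handle dots',[onz(w1[1],k1(*p),64,w1[0]).round(1) for p in((497,268),(500,294))])
print('corner fit',X('fence foot','stop face'),X('bed free','bed end'))
# distances
for n in('fence foot','fence top','fence back'):
    a=L['bed free'];m=np.array([-a[1][1],a[1][0]]);print(n,'to free edge',(L[n][0]-a[0])@m)
a=L['bed end'];m=np.array([-a[1][1],a[1][0]]);print('stop-end',(L['stop face'][0]-a[0])@m)
E
```

```text
bed free [ 465.1 -391. ] ang 1.3691 res 0.31
bed end [ 489.3 -447.2] ang 2.9306 res 0.42
fence foot [ 537.8 -405.7] ang 1.3376 res 1.90
fence top [ 533.5 -402.8] ang 1.3317 res 1.50
fence back [ 548.  -411.2] ang 1.3581 res 0.20
stop face [ 525.2 -353.3] ang 2.7645 res 1.16
rack near [ 411.6 -184.5] ang 1.6999 res 0.26
rack right+y [ 464.1 -140.3] ang 0.1300 res 0.26
rack far [ 524.6 -170.1] ang 1.6614 res 3.41
rack left-y [ 477.2 -220.1] ang 0.1298 res 0.25
rack [[ 406.8 -147.8]
 [ 521.2 -132.8]
 [ 528.5 -213.4]
 [ 417.2 -228. ]] [ 468.45374 -180.48486]
handle dots [array([ 431.2, -184.9,   64. ]), array([ 451.2, -181.7,   64. ])]
corner fit [ 548.0811  -362.37323] [ 455.07697 -439.84726]
fence foot to free edge -74.19748
fence top to free edge -69.370415
fence back to free edge -85.30097
stop-end 99.30868
```

```bash
python3 - <<'E'
import cv2
c=cv2.imread('pics/w2.png')[130:185,130:230]
cv2.imwrite('pics/f.png',cv2.resize(c,(800,440),interpolation=cv2.INTER_NEAREST))
E
```

```text
(no output)
```

View pics/f.png

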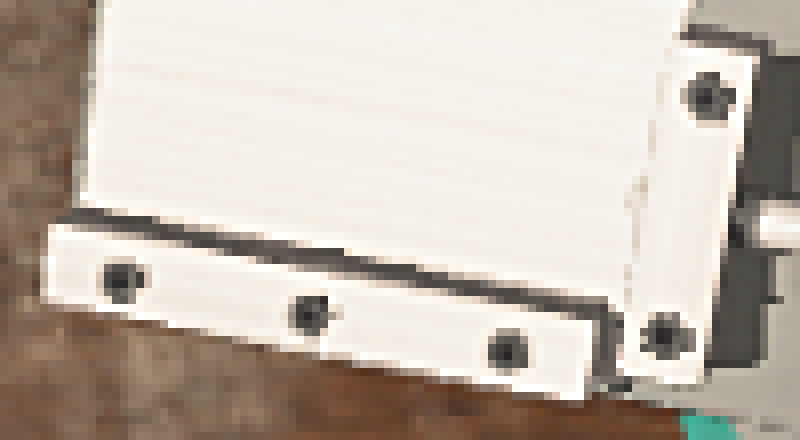

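The dark band is the fence's face: its foot runs (80,207)–(600,300) and its top edge (75,226)–(590,318). The stop's face edge is the faint line from (680,45) to (627,370).

```bash
python3 - <<'E'
from h import *
w2=pickle.load(open('w2.pkl','rb'));o,c=w2
k=lambda x,y:(x/8+130-.5,y/8+130-.5)
g=1.362;gx=np.array([np.cos(g),np.sin(g)]);gy=np.array([-gx[1],gx[0]])
def show(n,r):print(n,r[0].round(1),'ang %.4f res %.2f'%(np.arctan2(r[1][1],r[1][0])%np.pi,r[2]),'gx %.1f gy %.1f'%(r[0]@gx,r[0]@gy))
show('foot',edge(w2,k(90,209),k(590,300),14,1.5,-1)) if 0 else None
for s in(-1,1):
  show('foot%d'%s,edge(w2,k(90,209),k(590,300),14,1.5,s)); show('top%d'%s,edge(w2,k(90,229),k(580,317),30,1.5,s))
for p,z in(((90,209),14),((590,300),14),((90,231),30),((580,317),30),((680,45),34),((627,370),34)):
  P=onz(c,k(*p),z,o)[:2];print(p,P.round(1),'gx %.1f gy %.1f'%(P@gx,P@gy))
for n,a,b in(('free',(108,5),(310,40)),('end',(107,8),(88,160))):
  k2=lambda x,y:(x/2.857+110-.5,y/2.857+100-.5);show(n,edge(w2,k2(*a),k2(*b),14,4))
E
```

```text
foot-1 [ 535.5 -407. ] ang 1.3559 res 0.20 gx -287.2 gy -608.3
top-1 [ 533.7 -403. ] ang 1.3634 res 0.01 gx -283.6 gy -605.6
foot1 [ 537.7 -407.5] ang 1.3614 res 0.01 gx -287.1 gy -610.5
top1 [ 535.2 -405.1] ang 1.3614 res 0.25 gx -285.4 gy -607.6
(90, 209) [ 525.9 -452.8] gx -334.0 gy -608.3
(590, 300) [ 544.3 -366.5] gx -245.7 gy -608.4
(90, 231) [ 526.8 -446.7] gx -327.8 gy -608.0
(580, 317) [ 543.5 -365.5] gx -244.9 gy -607.5
(680, 45) [ 500.6 -347.2] gx -235.9 gy -561.7
(627, 370) [ 551.3 -357.8] gx -235.7 gy -613.5
free [ 463.9 -396.7] ang 1.3633 res 0.29 gx -291.9 gy -536.1
end [ 490.1 -447.4] ang 2.9381 res 0.40 gx -336.1 gy -572.2
```

Estimates:
- **Gauge:** yaw 1.362, corner at about (545.8, -357.7).
- **Plain block:** rack-based position (441.8, -184.0), yaw 0.13 off, which agrees with the handle dots.

Next I'll go above the plain block.

```bash
python3 -m crank '[[0.0264,0.0286,0.01,0,0,-0.145],[0.0216,0.0326,0.02,0,0,0],[0.0216,0.0326,0.03,0,0,0],[0.0217,0.0327,0.03,0,0,0],[0,0,0,0,0,0]]'
python3 -m crank '[[0,0,0,0,0,0],[0,0,0,0,0,0]]'
python3 - <<'E'
from h import *
o,c=snap('wrist','w3');print(o['tool_pos'],o['tcp_rot'],o['time'])
im=c['color'][60:330,90:450].copy()
p=proj(c,(441.8,-184,64),o);print(p)
cv2.imwrite('pics/w3b.png',cv2.resize(im,(800,600),interpolation=cv2.INTER_CUBIC))
E
```

```text
time: 3.62
tool_pos: [438.2, -181.6, 142.3]
tcp_rot: [3.137, -0.005, -3.011]
contact_force: [-0.2, -0.1, 1.0]
grip_width: 91.8
finger_force: 0.0
time: 3.88
tool_pos: [443.7, -186.0, 145.0]
tcp_rot: [-3.14, 0.003, -3.013]
contact_force: [0.1, 0.5, 0.8]
grip_width: 91.6
finger_force: 0.0
[ 443.70125227 -186.00612621  145.04069267] [-3.13951316e+00  2.60292479e-03 -3.01259282e+00] 3.875
[254.91505515 199.04732686]
```

View pics/w3b.png

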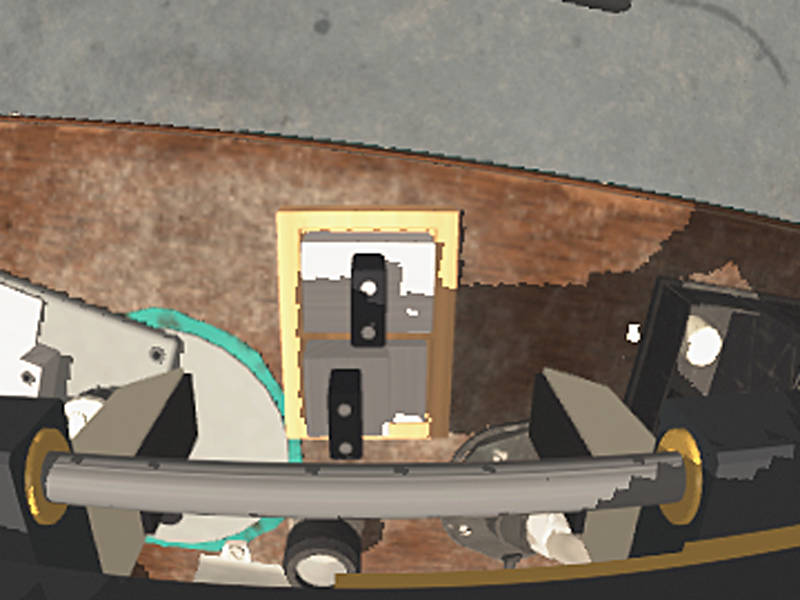

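This enlarged crop confirms it. The near block's top, (300–436, 235–335), is unbroken, and its handle at (368,310) is centred on it and matches the predicted pixel within 1 px. The far block has its handle off centre and a step at the right end. I'll descend on the near one.

```bash
python3 -m crank '[[0,0,0.04,0,0,0],[0,0,0.04,0,0,0],[0,0,0.015,0,0,0],[0,0,0.009,0,0,0],[0,0,0,0,0,0]]'
python3 -m crank '[[0,0,0,0,0,0],[0,0,0,0,0,0],[0,0,0,0,0,0]]'
```

```text
time: 4.55
tool_pos: [442.8, -185.2, 39.8]
tcp_rot: [3.142, 0.0, -3.012]
contact_force: [-0.1, -0.3, 1.0]
grip_width: 91.8
finger_force: 0.0
time: 4.92
tool_pos: [442.8, -185.0, 40.3]
tcp_rot: [-3.141, 0.001, -3.012]
contact_force: [-0.0, 0.2, -0.4]
grip_width: 91.8
finger_force: 0.0
```

```bash
python3 -m crank '[[0,0,0,0,0,0],[0,0,0,0,0,0],[0,0,0,0,0,0],[0,0,0,0,0,0],[0,0,0,0,0,0]]' 0
python3 -m crank '[[0,0,0,0,0,0],[0,0,0,0,0,0],[0,0,0,0,0,0],[0,0,0,0,0,0]]'
```

```text
time: 5.55
tool_pos: [442.5, -184.8, 39.8]
tcp_rot: [3.141, -0.0, -3.012]
contact_force: [-0.2, -0.1, 0.7]
grip_width: 46.5
finger_force: 0.0
time: 6.05
tool_pos: [442.4, -184.7, 39.8]
tcp_rot: [3.141, -0.0, -3.012]
contact_force: [-0.3, -0.5, 0.7]
grip_width: 13.8
finger_force: 30.0
```

```bash
python3 -m crank '[[0,0,-0.01,0,0,0],[0,0,-0.02,0,0,0],[0,0,-0.03,0,0,0],[0,0,0,0,0,0],[0,0,0,0,0,0]]'
python3 -m crank '[[0,0,0,0,0,0],[0,0,0,0,0,0],[0,0,0,0,0,0]]'
```

```text
time: 6.68
tool_pos: [441.9, -184.5, 99.1]
tcp_rot: [3.141, -0.001, -3.012]
contact_force: [0.2, -0.3, -4.1]
grip_width: 13.9
finger_force: 30.0
time: 7.05
tool_pos: [442.3, -184.7, 99.3]
tcp_rot: [3.141, -0.001, -3.012]
contact_force: [-0.4, -0.6, -3.7]
grip_width: 13.5
finger_force: 30.0
```

```bash
python3 -m crank '[[-0.0082,-0.0454,0,0,0,0.169],[-0.0157,-0.0434,0,0,0,0.169],[-0.0228,-0.0409,0,0,0,0],[-0.0228,-0.0409,0,0,0,0],[-0.0228,-0.0409,0,0,0,0]]'
python3 -m crank '[[0,0,0,0,0,0],[0,0,0,0,0,0],[0,0,0,0,0,0],[0,0,0,0,0,0]]'
cat > g.py <<'E'
from h import *
from plant import bot
import sys
o=bot.get_obs();g=1.362;x=np.array([np.cos(g),np.sin(g)]);y=np.array([-x[1],x[0]])
p=o['tool_pos'];f=o['contact_force'];Y=o['tcp_rot'][2]%(2*np.pi)
print('t',o['time'],'cornerframe x %.1f y %.1f zBlock-14 %.1f'%(p[:2]@x+236.8,p[:2]@y+608.1,p[2]-27.8-14),'yaw err %.4f'%(Y-(np.pi/2+g)),'F gx %.1f gy %.1f z %.1f'%(f[:2]@x,f[:2]@y,f[2]),'M',o['moment'].round(2))
E
python3 g.py
```

```text
time: 7.68
tool_pos: [512.2, -408.3, 99.2]
tcp_rot: [3.141, -0.001, 2.933]
contact_force: [-0.5, -0.2, -4.2]
grip_width: 13.9
finger_force: 30.0
time: 8.18
tool_pos: [512.1, -406.1, 100.1]
tcp_rot: [3.141, 0.0, 2.934]
contact_force: [0.1, 0.2, -5.3]
grip_width: 14.2
finger_force: 30.0
t 8.175 cornerframe x -54.4 y 22.9 zBlock-14 58.3 yaw err 0.0013 F gx 0.3 gy -0.1 z -5.3 M [ 0.02 -0.02 -0.05]
```

```bash
python3 -m crank '[[0,0,0.02,0,0,0],[0,0,0.02,0,0,0],[0,0,0.01,0,0,0],[0,0,0,0,0,0],[0,0,0,0,0,0]]'; python3 g.py
python3 -m crank '[[0,0,0.002,0,0,0],[0,0,0.002,0,0,0],[0,0,0.001,0,0,0],[0,0,0,0,0,0],[0,0,0,0,0,0]]'; python3 g.py
```

```text
time: 8.8
tool_pos: [512.5, -407.4, 50.8]
tcp_rot: [-3.141, 0.001, 2.933]
contact_force: [0.1, 0.2, -3.6]
grip_width: 13.8
finger_force: 30.0
t 8.8 cornerframe x -55.5 y 22.3 zBlock-14 9.0 yaw err 0.0005 F gx 0.2 gy -0.1 z -3.6 M [ 0.05  0.01 -0.03]
time: 9.43
tool_pos: [512.0, -407.0, 44.8]
tcp_rot: [3.142, 0.0, 2.933]
contact_force: [0.2, -0.4, -3.5]
grip_width: 13.8
finger_force: 30.0
t 9.425 cornerframe x -55.2 y 22.8 zBlock-14 3.0 yaw err 0.0003 F gx -0.3 gy -0.3 z -3.5 M [0.01 0.01 0.04]
```

```bash
python3 -m crank '[[0,0,0.001,0,0,0],[0,0,0.001,0,0,0],[0,0,0,0,0,0],[0,0,0,0,0,0]]'; python3 g.py
python3 -m crank '[[0,0,0.001,0,0,0],[0,0,0,0,0,0],[0,0,0,0,0,0]]'; python3 g.py
```

```text
time: 9.93
tool_pos: [512.0, -407.0, 42.8]
tcp_rot: [3.141, 0.0, 2.933]
contact_force: [0.8, 0.2, -3.7]
grip_width: 13.6
finger_force: 30.0
t 9.925 cornerframe x -55.2 y 22.8 zBlock-14 1.0 yaw err 0.0003 F gx 0.4 gy -0.7 z -3.7 M [-0.01 -0.02  0.05]
time: 10.3
tool_pos: [512.1, -407.1, 41.9]
tcp_rot: [-3.141, 0.0, 2.933]
contact_force: [0.4, 0.2, -3.6]
grip_width: 13.6
finger_force: 30.0
t 10.3 cornerframe x -55.3 y 22.7 zBlock-14 0.1 yaw err 0.0004 F gx 0.3 gy -0.3 z -3.6 M [-0.01 -0.04 -0.05]
```

```bash
python3 -m crank '[[0,0,0.0005,0,0,0],[0,0,0,0,0,0],[0,0,0,0,0,0]]'; python3 g.py
python3 -m crank '[[0,0,0.0005,0,0,0],[0,0,0,0,0,0],[0,0,0,0,0,0]]'; python3 g.py
```

```text
time: 10.68
tool_pos: [512.2, -407.1, 41.9]
tcp_rot: [-3.141, 0.001, 2.933]
contact_force: [-1.3, 1.1, 1.7]
grip_width: 13.9
finger_force: 30.0
t 10.675 cornerframe x -55.3 y 22.6 zBlock-14 0.1 yaw err 0.0004 F gx 0.8 gy 1.5 z 1.7 M [ 0.21  0.2  -0.07]
time: 11.05
tool_pos: [512.2, -407.1, 41.8]
tcp_rot: [-3.141, 0.001, 2.933]
contact_force: [-1.9, 2.1, 6.7]
grip_width: 13.8
finger_force: 30.0
t 11.05 cornerframe x -55.3 y 22.6 zBlock-14 0.0 yaw err 0.0004 F gx 1.7 gy 2.3 z 6.7 M [0.38 0.44 0.03]
```

```bash
python3 -m crank '[[-0.001,0,-0.0005,0,0,0],[-0.0005,0,0,0,0,0],[0,0,0,0,0,0]]'; python3 g.py
python3 -m crank '[[-0.0005,0,0,0,0,0],[-0.0005,0,0,0,0,0],[0,0,0,0,0,0]]'; python3 g.py
```

```text
time: 11.42
tool_pos: [512.4, -407.1, 41.8]
tcp_rot: [3.141, -0.002, 2.933]
contact_force: [-6.9, 1.7, 8.1]
grip_width: 13.7
finger_force: 30.0
t 11.425 cornerframe x -55.3 y 22.5 zBlock-14 0.0 yaw err 0.0005 F gx 0.2 gy 7.1 z 8.1 M [ 0.44  1.17 -0.04]
time: 11.8
tool_pos: [513.7, -407.6, 41.8]
tcp_rot: [-3.142, -0.001, 2.933]
contact_force: [-4.9, 1.1, 7.1]
grip_width: 13.9
finger_force: 30.0
t 11.8 cornerframe x -55.5 y 21.1 zBlock-14 0.0 yaw err 0.0004 F gx 0.0 gy 5.0 z 7.1 M [0.3  0.91 0.01]
```

```bash
python3 -m crank '[[0,0,-0.0005,0,0,0],[0,0,0,0,0,0],[0,0,0,0,0,0]]'; python3 g.py
python3 -m crank '[[-0.0005,0,0,0,0,0],[0,0,0,0,0,0],[0,0,0,0,0,0]]'; python3 g.py
python3 -m crank '[[-0.0005,0,0,0,0,0],[0,0,0,0,0,0],[0,0,0,0,0,0]]'; python3 g.py
```

```text
time: 12.18
tool_pos: [514.0, -407.6, 41.9]
tcp_rot: [-3.142, -0.001, 2.933]
contact_force: [-5.3, 2.2, 4.9]
grip_width: 13.6
finger_force: 30.0
t 12.175 cornerframe x -55.4 y 20.7 zBlock-14 0.1 yaw err 0.0003 F gx 1.0 gy 5.6 z 4.9 M [ 0.15  0.98 -0.04]
time: 12.55
tool_pos: [514.8, -407.7, 41.9]
tcp_rot: [-3.142, -0.0, 2.933]
contact_force: [-5.7, 0.2, 4.8]
grip_width: 13.8
finger_force: 30.0
t 12.55 cornerframe x -55.3 y 19.9 zBlock-14 0.1 yaw err 0.0004 F gx -1.0 gy 5.6 z 4.8 M [0.12 1.02 0.06]
time: 12.92
tool_pos: [515.0, -407.7, 41.9]
tcp_rot: [3.141, -0.001, 2.933]
contact_force: [-6.1, 1.6, 5.9]
grip_width: 13.9
finger_force: 30.0
t 12.925 cornerframe x -55.3 y 19.8 zBlock-14 0.1 yaw err 0.0003 F gx 0.3 gy 6.3 z 5.9 M [ 0.21  1.11 -0.  ]
```

```bash
python3 -m crank '[[-0.0005,0,-0.0003,0,0,0],[0,0,0,0,0,0],[0,0,0,0,0,0]]'; python3 g.py
python3 -m crank '[[-0.0005,0,0,0,0,0],[0,0,0,0,0,0],[0,0,0,0,0,0]]'; python3 g.py
python3 -m crank '[[-0.0005,0,0,0,0,0],[0,0,0,0,0,0],[0,0,0,0,0,0]]'; python3 g.py
```

```text
time: 13.3
tool_pos: [515.1, -407.7, 41.9]
tcp_rot: [3.141, -0.002, 2.933]
contact_force: [-8.0, 1.5, 4.5]
grip_width: 13.7
finger_force: 30.0
t 13.3 cornerframe x -55.3 y 19.7 zBlock-14 0.1 yaw err 0.0003 F gx -0.2 gy 8.1 z 4.5 M [ 0.13  1.3  -0.05]
time: 13.68
tool_pos: [515.1, -407.7, 41.9]
tcp_rot: [3.141, -0.003, 2.933]
contact_force: [-9.3, 1.6, 5.4]
grip_width: 14.1
finger_force: 30.0
t 13.675 cornerframe x -55.3 y 19.7 zBlock-14 0.1 yaw err 0.0002 F gx -0.4 gy 9.4 z 5.4 M [ 0.19  1.59 -0.03]
time: 14.05
tool_pos: [515.1, -407.7, 41.9]
tcp_rot: [3.141, -0.004, 2.933]
contact_force: [-10.8, 2.0, 8.6]
grip_width: 13.7
finger_force: 30.0
t 14.05 cornerframe x -55.3 y 19.7 zBlock-14 0.1 yaw err 0.0002 F gx -0.3 gy 11.0 z 8.6 M [ 0.24  1.91 -0.04]
```

Firm against the fence, since force rises with no motion and y = 19.7. I'll ease the down-force and slide along the fence.

```bash
python3 -m crank '[[0.0004,0,-0.0005,0,0,0],[0,0.002,0,0,0,0],[0,0.002,0,0,0,0],[0,0,0,0,0,0]]'; python3 g.py
python3 -m crank '[[0,0.003,0,0,0,0],[0,0.003,0,0,0,0],[0,0.003,0,0,0,0],[0,0,0,0,0,0]]'; python3 g.py
```

```text
time: 14.55
tool_pos: [515.6, -405.5, 42.0]
tcp_rot: [-3.14, -0.003, 2.933]
contact_force: [-10.2, -5.0, 1.0]
grip_width: 14.4
finger_force: 30.0
t 14.55 cornerframe x -53.0 y 19.7 zBlock-14 0.2 yaw err -0.0000 F gx -7.0 gy 9.0 z 1.0 M [-0.91  1.72 -0.12]
time: 15.05
tool_pos: [517.5, -396.5, 42.0]
tcp_rot: [-3.14, -0.003, 2.933]
contact_force: [-9.7, -4.5, 1.8]
grip_width: 14.1
finger_force: 30.0
t 15.05 cornerframe x -43.8 y 19.6 zBlock-14 0.2 yaw err 0.0001 F gx -6.5 gy 8.6 z 1.8 M [-0.86  1.76 -0.06]
```

```bash
python3 -m crank '[[0,0.003,0,0,0,0],[0,0.003,0,0,0,0],[0,0.003,0,0,0,0],[0,0,0,0,0,0]]'; python3 g.py
python3 -m crank '[[0,0.0015,0,0,0,0],[0,0.0015,0,0,0,0],[0,0,0,0,0,0]]'; python3 g.py
python3 -m crank '[[0,0.001,0,0,0,0],[0,0.001,0,0,0,0],[0,0,0,0,0,0]]'; python3 g.py
```

```text
time: 15.55
tool_pos: [519.4, -387.6, 42.0]
tcp_rot: [-3.14, -0.003, 2.933]
contact_force: [-9.7, -4.3, 0.5]
grip_width: 13.6
finger_force: 30.0
t 15.55 cornerframe x -34.7 y 19.6 zBlock-14 0.2 yaw err 0.0001 F gx -6.3 gy 8.6 z 0.5 M [-0.91  1.7  -0.06]
time: 15.92
tool_pos: [520.0, -384.9, 42.0]
tcp_rot: [-3.14, -0.002, 2.933]
contact_force: [-9.5, -5.0, 1.6]
grip_width: 13.7
finger_force: 30.0
t 15.925 cornerframe x -32.0 y 19.6 zBlock-14 0.2 yaw err 0.0000 F gx -6.8 gy 8.2 z 1.6 M [-0.97  1.72 -0.13]
time: 16.3
tool_pos: [520.3, -383.4, 42.0]
tcp_rot: [-3.139, -0.002, 2.933]
contact_force: [-11.0, -7.2, 2.1]
grip_width: 13.7
finger_force: 30.0
t 16.3 cornerframe x -30.4 y 19.6 zBlock-14 0.2 yaw err -0.0000 F gx -9.3 gy 9.2 z 2.1 M [-1.22  1.83 -0.09]
```

```bash
python3 -m crank '[[0,0.001,0,0,0,0],[0,0.001,0,0,0,0],[0,0,0,0,0,0]]'; python3 g.py
python3 -m crank '[[0,0.001,0,0,0,0],[0,0,0,0,0,0],[0,0,0,0,0,0]]'; python3 g.py
python3 -m crank '[[0,0.001,0,0,0,0],[0,0,0,0,0,0],[0,0,0,0,0,0]]'; python3 g.py
```

```text
time: 16.68
tool_pos: [520.7, -382.0, 42.0]
tcp_rot: [-3.138, -0.002, 2.933]
contact_force: [-9.7, -9.7, 0.6]
grip_width: 13.8
finger_force: 30.0
t 16.675 cornerframe x -29.0 y 19.6 zBlock-14 0.2 yaw err -0.0001 F gx -11.5 gy 7.5 z 0.6 M [-1.5   1.89 -0.1 ]
time: 17.05
tool_pos: [520.7, -382.0, 42.1]
tcp_rot: [-3.137, -0.002, 2.933]
contact_force: [-10.4, -10.6, -0.5]
grip_width: 13.8
finger_force: 30.0
t 17.05 cornerframe x -29.0 y 19.5 zBlock-14 0.3 yaw err -0.0002 F gx -12.5 gy 7.9 z -0.5 M [-1.98  2.01 -0.1 ]
time: 17.42
tool_pos: [520.8, -381.9, 42.1]
tcp_rot: [-3.135, -0.001, 2.932]
contact_force: [-11.5, -14.6, -1.3]
grip_width: 14.0
finger_force: 30.0
t 17.425 cornerframe x -28.9 y 19.5 zBlock-14 0.3 yaw err -0.0004 F gx -16.7 gy 8.3 z -1.3 M [-2.55  2.16 -0.15]
```

```bash
python3 -m crank '[[-0.0005,0.0003,0.0004,0,0,0],[0,0,0,0,0,0],[0,0,0,0,0,0],[0,0,0,0,0,0]]'; python3 g.py
python3 - <<'E'
from h import *
o,c=snap('side','s9');o,t=snap('top','t9')
a=cv2.resize(c['color'][150:250,140:260],(396,330),interpolation=cv2.INTER_CUBIC);b=cv2.resize(t['color'][180:280,170:290],(396,330),interpolation=cv2.INTER_CUBIC)
cv2.imwrite('pics/fin.png',np.hstack([a,b]))
E
python3 g.py
```

```text
time: 17.92
tool_pos: [520.7, -381.9, 42.1]
tcp_rot: [-3.135, -0.002, 2.932]
contact_force: [-15.3, -14.7, 2.7]
grip_width: 13.7
finger_force: 30.0
t 17.925 cornerframe x -28.9 y 19.5 zBlock-14 0.3 yaw err -0.0004 F gx -17.5 gy 11.9 z 2.7 M [-2.46  2.65 -0.1 ]
t 18.025 cornerframe x -28.9 y 19.5 zBlock-14 0.3 yaw err -0.0004 F gx -17.3 gy 11.8 z 2.0 M [-2.49  2.64 -0.07]
```

View pics/fin.png

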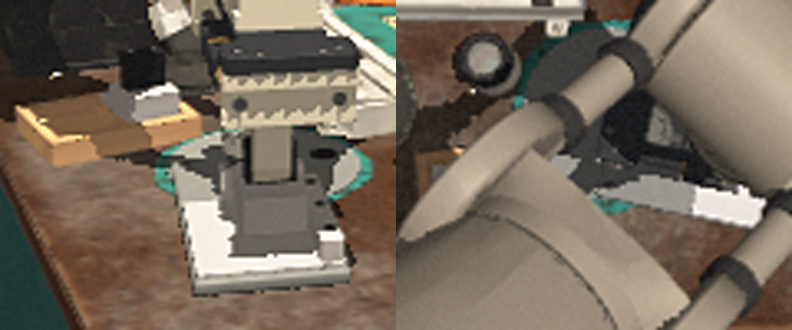

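The side view shows the block at about (275,220), flat on the bed against the fence and the stop, with the stepped block still in its pocket at (145,95). Forces are steady: about 17 N along the fence towards the stop, about 12 N towards the fence, and a 30 N grip. I'm handing in the job.

```bash
python3 -c "
from plant import bot
print(bot.close_job())"
```

```text
the job is handed in; nothing more can be done
None
```

I handed in the job with the plain setting block flat on the bed, gripped by its handle and pressed steadily against the fence and the end stop; the motion and force readings indicate the plunger was fully in, and the stepped block stayed in the rack, but no verdict came back.

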